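Close the contact grill on the sandwich and start its programme

TASK

The sandwich is on the contact grill: with the gripper closed, push the lid down by its handle bar until it lies fully down on the sandwich, without slamming it, then switch the grill on by pressing the white-barred right end of the red rocker fully down, then press the bread key (the middle one of the three grey keys) right in, and last press the round green start key right in. Only push and press with the fingertips: do not lift the lid further open, do not press the meat or fish key or press start early, and leave everything else on the table where it is.

Things in the scene. Friction and masses are not known exactly. Their poses are not given: they have to be found in the camera images.
- grill: Contact grill, black and steel, fixed, 340 mm deep, 300 mm wide; a sandwich lies fixed on its lower plate. Origin on the table under its body; -x points out of its front (to the robot, within 0.3 rad), y left, z up. The steel control deck along its front slopes down to the front by 0.26 rad: centre of its surface (-0.145, 0, 0.060) m, outward normal (-0.257, 0, 0.966) in this frame.
- lid (a joint): Angle of the grill's steel lid (rad): 0 = fully down on the sandwich, grows as its front rises; starts at 0.40 to 0.65. Hinge axis along the grill's y through (0.135, 0, 0.125) m in its frame. Counterbalanced, it stays where it is left; 1 to 4 N at the handle push it down. Down, its front edge is at x = -85 mm, 110 to 170 mm up, about 65 mm behind the keys' centres.
- lid_handle (a point): Top middle of the lid's black handle bar (round, 20 mm thick, 226 mm long along the grill's y, at the front of the lid), to be pushed from above. It moves with the lid: 220 mm from the hinge axis; with the lid down it is at (-0.075, 0, 0.195) m in the grill's frame.
- rocker (a joint): Angle of the red mains rocker at the deck's left end, 44 mm long along the grill's y, 24 mm wide (rad): 0 = off (right end 7 mm proud), 0.32 = on (right end flush, 5 mm above the deck). Its stiff detent holds it wherever it is left, so press its right end fully down. Takes about 3 to 5 N at the end.
- rocker_on_end (a point): Point on the face of the rocker's right (-y) half, 15 mm from its pivot, by the white bar: press here, along the deck's inward normal; it goes about 5 mm down. Moves with the rocker.
- bread_key (a joint): Travel (m) of the bread programme key, the middle one of the three grey keys (28 mm square, 42 mm apart along the grill's y), with a yellow bread-slice picture: 0 = out, 0.004 = fully in; moves along the deck's inward normal, spring return, about 4.5 N fully in.
- bread_key_top (a point): Centre of the top face of the bread key, 7 mm above the deck when out.
- start_key (a joint): Travel (m) of the round green start key (34 mm across) at the right end of the deck: 0 = out, 0.004 = fully in; moves along the deck's inward normal, spring return, about 4.5 N fully in.
- start_key_top (a point): Centre of the top face of the start key, 7 mm above the deck when out.
- meat_key (a joint): Travel of the left grey key, with a dark red picture (m), 0 = out, 0.004 = in; like the bread key, but not to be pressed.
- fish_key (a joint): Travel of the right grey key, with a blue picture (m), 0 = out, 0.004 = in; like the bread key, but not to be pressed.
- slice1: Bystander: slice of bread, 100 x 110 x 16 mm, on the dark wooden board (250 x 160 x 18 mm) left of the grill; origin under its centre.
- slice2: Bystander: second slice of bread on the same board; origin under its centre.
- mill: Bystander: wooden pepper mill, 52 mm across, 140 mm tall, standing close to the left of the grill; origin under its centre.
- jar: Bystander: jar with a yellow cap, 64 mm across, 90 mm tall, close to the right front corner of the grill; origin under its centre.
- spatula: Bystander: black-handled spatula, 250 mm long, lying in front of the grill, along the grill's y axis, low on the table.
- tub: Bystander: clear food tub with a green lid, 130 mm square, 121 mm tall, right of the grill; origin under its centre.
- cork_bottle: Bystander: small glass bottle with a cork, 62 mm across, 122 mm tall, right of the grill; origin under its centre.

How it is judged:
By the outcome, as a careful person would: the job done as asked, in the order asked, and still so for the second after the job is handed in, with the robot touching nothing.
It also fails if it takes over 58 s, if anything falls off the work surface, if the arm or the gripper's body presses on something with over 40 N, if the wrist force passes 120 N, or if a joint passes its speed limit or range.

ROBOT

A 6-joint arm with a two-finger parallel gripper is mounted at the origin on the work surface. World frame = base frame: x ahead of the robot, y to its left, z up, the work surface at z = 0. Lengths are in m, angles in rad, forces in N, time in s.
With the tool pointing down it reaches from about 0.35 to 0.975 m from the base axis. Payload 4.9 kg.
Tool frame: the origin (TCP) lies at the very end of the fingers, on their centre line; the grasp point (between the pads) lies 19 mm behind it (ctrl.grip_point_offset is the distance from the TCP to the grasp point, in m); z points along the fingers, y is the line along which they close (so a half turn about z gives the same grasp; the last joint's range is limited). The gripper opens to 85 mm and grips with 20 to 120 N. Pads are 22 mm wide; open, the fingers measure 114 mm over their backs; the gripper's body (76 mm by 85 mm) begins 54 mm behind the grasp point. The pads swing forward as they close: fully open they stand 13 mm farther back than shut.
Start: joints at [1.071, 0.053, 1.613, -0, 1.476, -0.119], TCP at [0.232, 0.58, 0.231] pointing down, gripper open.
Joint ranges: [-3.01, 3.01], [-1.01, 2.22], [0.06, 2.58], [-1.02, 4.17], [0.09, 2.62], [-3.14, 3.14]. Speed limits (rad/s): [2.57, 2.57, 3.14, 3.14, 3.14, 3.14].

INTERFACE

Orientations are given as a rotation vector (axis times angle).
In Python, from station import ctrl gives the robot as it stands.
- The arm moves only by the tool send_rows, never from a script. Its argument "rows" is a list of rows, each a list of 3 entries, a list of its own where there are three numbers: the finger opening in cm, from 0 to 8.54, then the shift along the tool's x, y, z in cm, then the turn about the tool's z in degrees. A call has 1 to 10 rows; each row shifts and turns the commanded pose from where the row before left it, along the tool's axes as they then stand; what a row does not reach is not made up. A row lasts 1/8 s, in which the tool goes at most 62.5 mm and 10.7 degrees, less where a joint would pass 70% of its speed; a pose out of reach is approached as far as the arm can. A call with a gripper value outside its range is refused whole. The fingers move at their own pace and stop on an object; "newtons" is the grip in N (left out, the last holds). Time passes only in rows, so rows that do not move let the fingers close. It gives the time, the measured TCP pose, the force, the opening and the grip force at its end, in the units of the state.
- ctrl.get_obs(): the state, without advancing time (a new reading comes with each control period).
- ctrl.get_image(name): name is "side" or "top" or "wrist"; returns a dict with "frame" (400x640x3 uint8, red, green, blue), "range_z" (400x640 float32, m along the optical axis (not along the pixel's ray), 0 where there is no reading), "fx", "fy", "cx", "cy" (pixels), "cam_to_world" (4x4, takes a point from camera to world coordinates). Camera axes: x right, y down, z forward; pixel columns grow to the right and rows downward; lengths in m; the calibration is good to about 2 mm. A picture is of the moment at which its call begins.
- ctrl.finish_job(): hands the job in; it is judged then, once.
The state is a dict: "t": time; "q": joint angles; "dq": joint speeds; "effort": joint torques, N m; "tool_pos": TCP position; "tool_rot": TCP orientation; "contact_force": force on the tool from outside, world axes, zero at the start; "wrist_torque": the same for the moment, N m; "opening": finger opening in m; "grip_force": force on a finger pad.
Only numpy, scipy, OpenCV 4.12 (cv2) and the standard library are available. Lean on these libraries where they do the work, as an engineer would, in place of code of your own. Each camera call takes 0.05 s, during which the arm holds its last target. There are 200 camera calls.

## Working session

There is one attempt and no reset: what is moved stays moved. The work goes in short steps, Python scripts to look and compute and a tool call to move; the robot and the scene stay as the last step left them, time stands still between calls to the robot, and variables do not carry over. Pictures are saved under pics/ and viewed, at most 10 in all, crops included, and the job is handed in when it is done.

Besides the shell and the picture viewer there is one more tool, called as a command line: name --argument value ..., lists and objects as JSON in quotes. send_rows: Moves the arm, as the interface text tells. Its arguments: {"type":"object","properties":{"rows":{"type":"array","items":{"type":"array"}},"newtons":{"type":"number"}},"required":["rows"]}

```bash
mkdir -p pics; cat > h.py <<'E'
import numpy as np,cv2
from station import ctrl
def snap(n,f):
    d=ctrl.get_image(n); np.savez(''+f+'.npz',**d)
    cv2.imwrite(f'pics/{f}.png',d['frame'][:,:,::-1]); return d
def px(d,u,v,r=1):
    z=d['range_z'][v-r:v+r+1,u-r:u+r+1]; z=np.median(z[z>0])
    p=np.array([(u-d['cx'])/d['fx']*z,(v-d['cy'])/d['fy']*z,z,1]); return (d['cam_to_world']@p)[:3]
E
python3 - <<'E'
from h import *
for n in('top','side'):snap(n,n+'0')
o=ctrl.get_obs();print(o['t'],o['tool_pos'],o['tool_rot'],o['opening'])
E
```

```text
0.1 [0.23200979 0.57973309 0.23018653] [-5.94389730e-01 -3.08429485e+00  2.78854452e-03] 0.0856538866200158
```

View pics/top0.png

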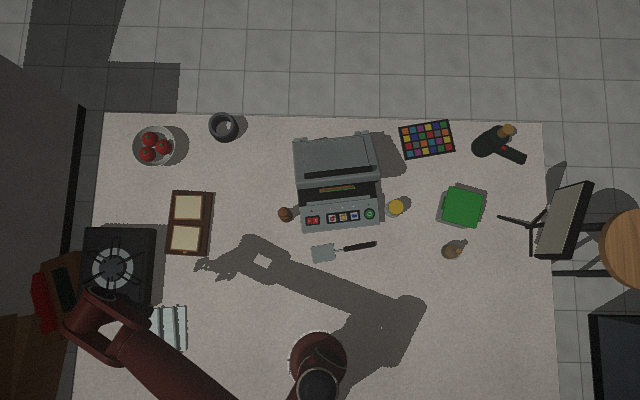

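View pics/side0.png

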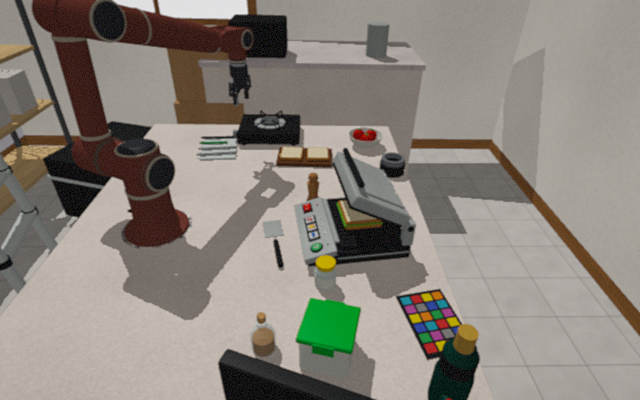

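The top view shows the grill at about (338,185), with the rocker at (312,220), the grey keys near (331–354,217) and start at (369,213). In the side view the lid is open, with its handle near (352,170). I'll enlarge both.

```bash
python3 - <<'E'
import cv2,numpy as np
a=cv2.imread('pics/top0.png')[125:240,270:415];b=cv2.imread('pics/side0.png')[140:270,285:420]
cv2.imwrite('pics/c.png',np.vstack([cv2.resize(a,(580*5//4*1,460*5//4//2*1*1)) if 0 else cv2.resize(a[65:],(725,250),interpolation=2),cv2.resize(b[:65],(725,349),interpolation=2)]))
from h import *
d=dict(np.load('top0.npz'))
for u,v in [(312,220),(331,218),(343,217),(354,215),(369,213),(345,208),(305,177),(340,172),(370,168),(293,145),(380,200),(397,207),(285,214),(345,246)]:print(u,v,px(d,u,v).round(4))
s=dict(np.load('side0.npz'))
print('side')
for u,v in [(307,208),(310,220),(312,227),(314,236),(317,247),(343,160),(353,171),(362,186)]:print(u,v,px(s,u,v).round(4))
E
```

```text
312 220 [0.5242 0.0348 0.0614]
331 218 [ 0.5329 -0.0367  0.0668]
343 217 [ 0.5379 -0.082   0.0648]
354 215 [ 0.5463 -0.1234  0.0667]
369 213 [ 0.5553 -0.1802  0.0653]
345 208 [ 0.5722 -0.089   0.0664]
305 177 [0.6438 0.0557 0.2831]
340 172 [ 0.6628 -0.0583  0.2848]
370 168 [ 0.6788 -0.1566  0.2835]
293 145 [0.7811 0.1071 0.1788]
380 200 [ 0.6157 -0.2315  0.001 ]
397 207 [ 0.5776 -0.2821  0.0885]
285 214 [0.5369 0.1307 0.1342]
345 246 [ 0.4312 -0.0948  0.0023]
side
307 208 [0.5241 0.0159 0.0697]
310 220 [ 0.5347 -0.0494  0.0663]
312 227 [ 0.5413 -0.0882  0.0666]
314 236 [ 0.5476 -0.1342  0.0659]
317 247 [ 0.5564 -0.1894  0.0671]
343 160 [0.641  0.0196 0.2576]
353 171 [ 0.6624 -0.0919  0.2803]
362 186 [ 0.6823 -0.1649  0.273 ]
```

View pics/c.png

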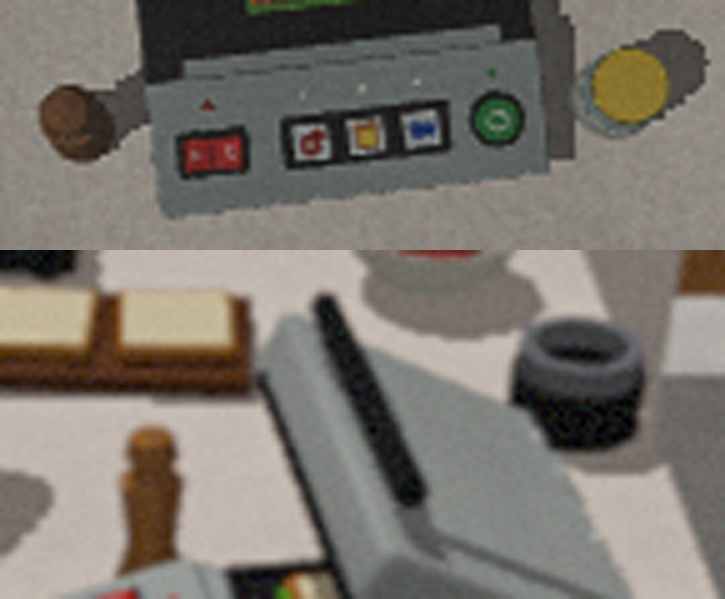

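Lid: the handle is 0.284 up, which fits a lid angle of about 0.47 rad. The key heights come out near the expected 67 mm. Next I'll fit the grill frame and convert targets into tool moves.

```bash
cat >> h.py <<'E'
from scipy.spatial.transform import Rotation as R
import json
def plane(d,u,v,z):
    r=d['cam_to_world'][:3,:3]@[(u-d['cx'])/d['fx'],(v-d['cy'])/d['fy'],1]; o=d['cam_to_world'][:3,3]
    return o+r*(z-o[2])/r[2]
def rel(p):  # target world -> tool-frame shift cm from measured
    o=ctrl.get_obs(); r=R.from_rotvec(o['tool_rot']); 
    return (r.inv().apply(np.array(p)-o['tool_pos'])*100).round(2)
def g2w(p):
    f=json.load(open('f.json')); a=f['a']
    return np.array([f['x'],f['y'],0])+R.from_euler('z',a).apply(p)
E
python3 - <<'E'
from h import *
d=dict(np.load('top0.npz'))
P=[plane(d,u,v,.067) for u,v in [(312.6,220.6),(332.2,218),(343.2,216.6),(354.4,215.6),(369.4,214)]]
P=np.array(P);print(P.round(4))
b=np.polyfit(P[:,1],P[:,0],1);a=-np.arctan(b[0]);print('yaw',a)
# depth-based yaw from handle
h=[px(d,u,v) for u,v in [(308,177),(340,172),(368,168)]];print(-np.arctan(np.polyfit([p[1] for p in h],[p[0] for p in h],1)[0]))
# deck ends in top crop at mid-slope
L=plane(d,270+157/5,190+150/5,.06);Rr=plane(d,270+542/5,190+107/5,.06);print(L,Rr,np.linalg.norm(L-Rr))
ey=np.array([-np.sin(a),np.cos(a)]);ex=np.array([np.cos(a),np.sin(a)])
print('s along y rel bread',((P[:,:2]-P[2,:2])@ey).round(4),'mid',((L+Rr)[:2]/2-P[2,:2])@ey)
# keys' centre x = -0.145 - .257*.007
xg=(P[:,:2]@ex).mean()+.145+.0018; yg=((L+Rr)[:2]/2)@ey
G=ex*xg+ey*yg;json.dump(dict(x=G[0],y=G[1],a=a),open('f.json','w'));print(G)
print('bar pred',g2w([-.0247,0,.284]),[((p[:2]-G)@ex).round(4) for p in h],[((p[:2]-G)@ey).round(4) for p in h])
o=ctrl.get_obs();m=R.from_rotvec(o['tool_rot']).as_matrix();print(m.round(3));print('turn deg',np.degrees(np.arctan2(*( -ex)[::-1])-np.arctan2(m[1,0],m[0,0]))%360)
print('rel above bar',rel(g2w([-.025,0,.35])))
E
```

```text
[[ 0.5215  0.0324  0.067 ]
 [ 0.533  -0.0412  0.067 ]
 [ 0.5392 -0.0827  0.067 ]
 [ 0.544  -0.1249  0.067 ]
 [ 0.5514 -0.1816  0.067 ]]
yaw 0.13799812304264558
0.17209140984065935
[0.52347458 0.07494721 0.06      ] [ 0.56286715 -0.21662749  0.06      ] 0.2942236871451976
s along y rel bread [ 0.1164  0.0419  0.     -0.0425 -0.0996] mid 0.011165034812805936
[ 0.68213729 -0.05154037]
bar pred [ 0.6576721  -0.05493811  0.284     ] [np.float64(-0.0241), np.float64(-0.0201), np.float64(-0.0174)] [np.float64(0.1018), np.float64(-0.004), np.float64(-0.0968)]
[[-0.928  0.372 -0.001]
 [ 0.372  0.928 -0.002]
 [ 0.    -0.002 -1.   ]]
turn deg 29.722775289444996
rel above bar [-63.08 -43.14 -11.91]
```

send_rows --rows '[[0,[0,0,-4],-10],[0,[0,0,-4],-10],[0,[0,0,-4],-9.7],[0,[-1.5,-3,0],0],[0,[-2.5,-5.1,0],0],[0,[-2.5,-5.1,0],0],[0,[-2.5,-5.1,0],0],[0,[-2.5,-5.1,0],0],[0,[-2.5,-5.1,0],0],[0,[-2.5,-5.1,0],0]]' --newtons 40

```text
t: 1.35
tool_pos: [0.4423, 0.2683, 0.3508]
tool_rot: [0.216, -3.134, 0.0]
contact_force: [0.5, 0.6, 0.1]
opening: 0.0
grip_force: 0.0
```

send_rows --rows '[[0,[-2.5,-5.1,0],0],[0,[-2.5,-5.1,0],0],[0,[-2.5,-5.1,0],0],[0,[-2.5,-5.1,0],0],[0,[-2.5,-5.1,0],0],[0,[-2.5,-5.1,0],0],[0,[-1.5,-3,0],0],[0,[0,0,0],0]]'

```text
t: 2.35
tool_pos: [0.6517, -0.0422, 0.3496]
tool_rot: [0.211, -3.132, -0.001]
contact_force: [0.1, -0.2, -0.5]
opening: 0.0001
grip_force: 0.0
```

```bash
python3 - <<'E'
from h import *
o=ctrl.get_obs();print(o['t'],o['tool_pos'],o['contact_force'],R.from_rotvec(o['tool_rot']).as_matrix().round(3)[:,0],o['opening'])
print(rel(g2w([-.022,0,.29])))
d=snap('wrist','w1')
E
```

```text
2.35 [ 0.65172406 -0.04224612  0.34956544] [ 0.12489066 -0.17835989 -0.46191692] [-0.991 -0.134  0.002] 6.115599268246122e-05
[-0.7  -1.34  5.95]
```

View pics/w1.png

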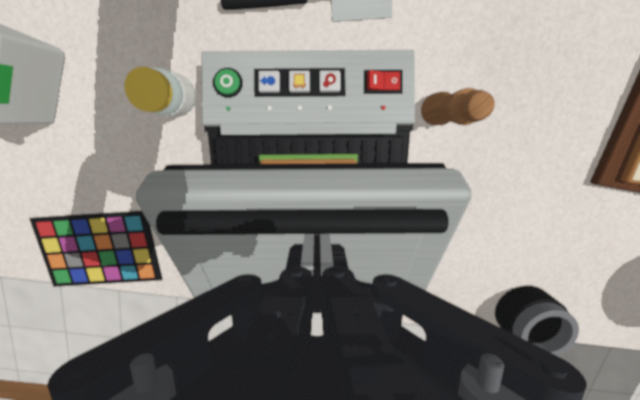

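The wrist view is sharp. Start is at (227,81), bread at (299,80), the rocker's white bar at (376,80) and the handle bar runs from (160,222) to (447,221). I'll refine the frame from this.

```bash
python3 - <<'E'
from h import *
d=dict(np.load('w1.npz'));f=json.load(open('f.json'))
def W2g(p):return R.from_euler('z',-f['a']).apply(p-[f['x'],f['y'],0]).round(4)
for n,u,v in [('start',227,81),('fish',269,81),('bread',299,80),('meat',330,80),('bar|',376,80),('rockC',383,80),('rockO',394,80),('hL',180,222),('hm',300,216),('hm2',300,222),('hR',430,222),('deckL',206,80),('deckR',412,80)]:
    p=px(d,u,v);print(n,p.round(4),W2g(p), W2g(plane(d,u,v,.067)))
E
```

```text
start [ 0.5515 -0.1805  0.0692] [-0.1472 -0.1097  0.0692] [-0.1474 -0.1103  0.067 ]
fish [ 0.5437 -0.1234  0.0692] [-0.147  -0.0521  0.0692] [-0.1472 -0.0524  0.067 ]
bread [ 0.5369 -0.0828  0.0687] [-0.1482 -0.0109  0.0687] [-0.1484 -0.011   0.067 ]
meat [ 0.5312 -0.0406  0.0692] [-0.148   0.0316  0.0692] [-0.1483  0.0317  0.067 ]
bar| [0.5228 0.0217 0.07  ] [-0.1477  0.0945  0.07  ] [-0.1481  0.0951  0.067 ]
rockC [0.521  0.032  0.0662] [-0.1481  0.1049  0.0662] [-0.148   0.1047  0.067 ]
rockO [0.519  0.047  0.0664] [-0.1481  0.12    0.0664] [-0.148   0.1199  0.067 ]
hL [ 0.6727 -0.1451  0.2875] [-0.0222 -0.0914  0.2875] [ 0.0589 -0.2021  0.067 ]
hm [ 0.6565 -0.0551  0.2849] [-0.0258 -0.      0.2849] [ 0.0496 -0.0133  0.067 ]
hm2 [ 0.6604 -0.0545  0.2875] [-2.190e-02  1.000e-04  2.875e-01] [ 0.0595 -0.0135  0.067 ]
hR [0.6471 0.0437 0.2875] [-0.0216  0.0992  0.2875] [0.0602 0.1909 0.067 ]
deckL [ 0.5535 -0.2123  0.0603] [-0.1496 -0.1415  0.0603] [-0.1488 -0.1392  0.067 ]
deckR [0.5148 0.0731 0.0612] [-0.1486  0.1465  0.0612] [-0.1479  0.1447  0.067 ]
```

send_rows --rows '[[0,[-0.8,-1.3,1],0],[0,[0,0,2],0],[0,[0,0,1.6],0],[0,[0,0,0.6],0],[0,[0,0,0.6],0],[0,[0.2,0,0.5],0],[0,[0.3,0,0.5],0],[0,[0.4,0,0.5],0],[0,[0.4,0,0.5],0],[0,[0.4,0,0.5],0]]'

```text
t: 3.65
tool_pos: [0.6435, -0.0545, 0.2696]
tool_rot: [0.216, -3.134, 0.001]
contact_force: [-4.1, -0.6, 5.4]
opening: 0.0
grip_force: 2.8
```

send_rows --rows '[[0,[0.35,0,0.5],0],[0,[0.34,0,0.5],0],[0,[0.32,0,0.5],0],[0,[0.31,0,0.5],0],[0,[0.29,0,0.5],0],[0,[0.27,0,0.5],0],[0,[0.26,0,0.5],0],[0,[0.24,0,0.5],0],[0,[0.22,0,0.5],0],[0,[0.2,0,0.5],0]]'

```text
t: 4.9
tool_pos: [0.6163, -0.0581, 0.2179]
tool_rot: [-0.216, 3.134, 0.0]
contact_force: [-1.7, -0.4, 2.1]
opening: 0.0002
grip_force: 0.9
```

send_rows --rows '[[0,[0.14,0,0.35],0],[0,[0.12,0,0.3],0],[0,[0.12,0,0.3],0],[0,[0.1,0,0.3],0],[0,[0.08,0,0.25],0],[0,[0.06,0,0.2],0],[0,[0.05,0,0.2],0],[0,[0.04,0,0.15],0],[0,[0,0,0],0]]'

```text
t: 6.02
tool_pos: [0.6095, -0.0591, 0.1975]
tool_rot: [-0.216, 3.134, 0.0]
contact_force: [-0.3, 0.6, 0.8]
opening: -0.0003
grip_force: 0.0
```

send_rows --rows '[[0,[0.02,0,0.1],0],[0,[0.02,0,0.1],0],[0,[0.02,0,0.1],0],[0,[0,0,0],0]]'

```text
t: 6.52
tool_pos: [0.6088, -0.0592, 0.1949]
tool_rot: [0.216, -3.134, 0.0]
contact_force: [-0.7, -0.7, 1.6]
opening: 0.0001
grip_force: 0.9
```

send_rows --rows '[[0,[0,0,0.1],0],[0,[0,0,0.1],0],[0,[0,0,0.1],0],[0,[0,0,0],0]]'

```text
t: 7.02
tool_pos: [0.6087, -0.0592, 0.1941]
tool_rot: [0.216, -3.134, 0.001]
contact_force: [-5.9, 0.6, 9.4]
opening: 0.0001
grip_force: 5.0
```

send_rows --rows '[[0,[0,0,0.1],0],[0,[0,0,0.1],0],[0,[0,0,0],0],[0,[0,0,0],0]]'

```text
t: 7.52
tool_pos: [0.6086, -0.0593, 0.1936]
tool_rot: [0.216, -3.134, 0.001]
contact_force: [-9.7, 0.1, 16.5]
opening: 0.0002
grip_force: 7.7
```

send_rows --rows '[[0,[0,0,-0.6],0],[0,[0,0,-2],0],[0,[1.9,1.8,-0.5],0],[0,[2,2.3,0],0],[0,[2,2.4,0],0],[0,[2,2.3,0],0],[0,[0,0,3],0],[0,[0,0,4],0],[0,[0,0,4],0],[0,[0,0,0],0]]'

```text
t: 8.78
tool_pos: [0.516, 0.0175, 0.1078]
tool_rot: [0.215, -3.127, -0.002]
contact_force: [-0.1, 0.0, 0.1]
opening: -0.0001
grip_force: 0.0
```

```bash
python3 - <<'E'
from h import *
o=ctrl.get_obs();f=json.load(open('f.json'))
print(R.from_euler('z',-f['a']).apply(o['tool_pos']-[f['x'],f['y'],0]).round(4),o['contact_force'].round(1) if hasattr(o['contact_force'],'round') else 0)
d=snap('wrist','w2');s=snap('side','s2')
w=d['frame'][100:340,180:460,::-1];q=s['frame'][140:270,285:420,::-1]
cv2.imwrite('pics/c2.png',np.hstack([cv2.resize(w,(440,377),interpolation=2),cv2.resize(q,(355,377),interpolation=2)]))
E
```

```text
[-0.1551  0.0912  0.1078] [-0.1  0.   0.1]
```

View pics/c2.png

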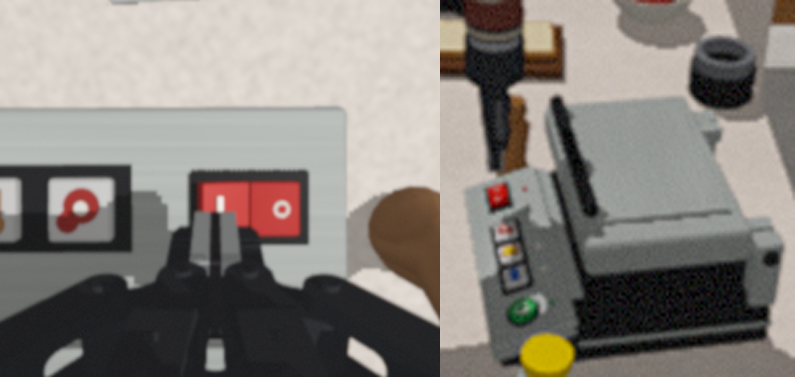

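The lid lies down. The tip is above the white bar of the rocker (crop 215,215), about 14 mm from the pivot, so I'll press.

send_rows --rows '[[0,[0,0,1.5],0],[0,[0,0,1.2],0],[0,[-0.04,0,0.25],0],[0,[-0.04,0,0.2],0],[0,[-0.04,0,0.15],0],[0,[-0.04,0,0.15],0],[0,[-0.04,0,0.15],0],[0,[0,0,0],0]]'

```text
t: 9.88
tool_pos: [0.5204, 0.0174, 0.0747]
tool_rot: [0.216, -3.134, -0.0]
contact_force: [-0.4, -0.2, -0.1]
opening: -0.0002
grip_force: 0.0
```

send_rows --rows '[[0,[0,0,0.15],0],[0,[0,0,0.15],0],[0,[0,0,0.15],0],[0,[0,0,0.15],0],[0,[0,0,0],0]]'

```text
t: 10.5
tool_pos: [0.521, 0.0172, 0.0692]
tool_rot: [-0.216, 3.133, -0.001]
contact_force: [0.8, -0.9, 2.5]
opening: 0.0003
grip_force: 1.0
```

send_rows --rows '[[0,[-0.03,0,0.12],0],[0,[-0.03,0,0.12],0],[0,[-0.03,0,0.12],0],[0,[-0.03,0,0.12],0],[0,[0,0,0],0]]'

```text
t: 11.12
tool_pos: [0.5218, 0.0175, 0.0645]
tool_rot: [0.216, -3.134, 0.0]
contact_force: [-0.7, -1.2, 5.2]
opening: 0.0007
grip_force: 2.9
```

send_rows --rows '[[0,[0,0,0.1],0],[0,[0,0,0.1],0],[0,[0,0,0.1],0],[0,[0,0,0],0]]'

```text
t: 11.62
tool_pos: [0.5221, 0.0175, 0.064]
tool_rot: [0.216, -3.133, 0.001]
contact_force: [-8.4, -1.5, 19.7]
opening: 0.0003
grip_force: 10.8
```

send_rows --rows '[[0,[0,0,-1],0],[0,[0,0,-1.5],0],[0,[0,0,-1],0],[0,[0.1,-3.3,0],0],[0,[0.1,-3.5,0],0],[0,[0.1,-3.3,0],0],[0,[0,0,0],0],[0,[0,0,0],0]]'

```text
t: 12.62
tool_pos: [0.5323, -0.0824, 0.0959]
tool_rot: [0.216, -3.134, -0.001]
contact_force: [0.9, -0.9, -0.1]
opening: 0.0001
grip_force: 0.0
```

```bash
python3 - <<'E'
from h import *
o=ctrl.get_obs();f=json.load(open('f.json'))
print(R.from_euler('z',-f['a']).apply(o['tool_pos']-[f['x'],f['y'],0]).round(4))
d=snap('wrist','w3')
w=d['frame'][120:300,180:520,::-1]
cv2.imwrite('pics/c3.png',cv2.resize(w,(780,413),interpolation=2))
E
```

```text
[-0.1527 -0.01    0.0959]
```

View pics/c3.png

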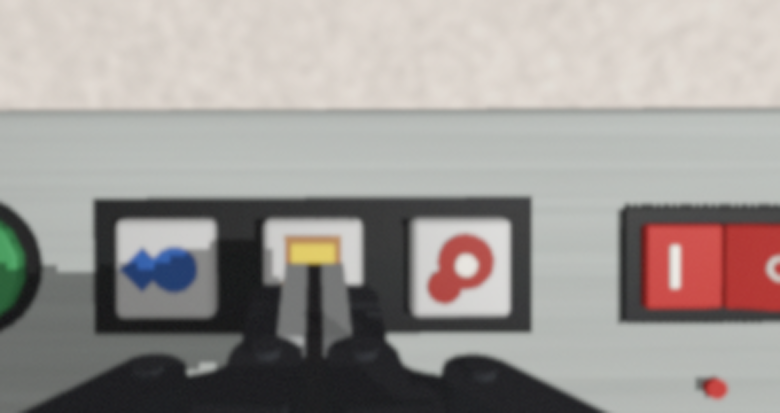

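The rocker shading has reversed, so it looks on. The tip is centred over the bread key at (315,280). I'll check the rocker by depth and press.

```bash
python3 - <<'E'
from h import *
d=dict(np.load('w3.npz'));f=json.load(open('f.json'));k=340/780
for x in (660,700,740,770):
  p=px(d,int(180+x*k),int(120+250*k),2);g=R.from_euler('z',-f['a']).apply(p-[f['x'],f['y'],0])
  print(g.round(4),'above deck',((g-[-.145,0,.06])@[-.257,0,.966]).round(4))
p=px(d,int(180+460*k),int(120+160*k),2);g=R.from_euler('z',-f['a']).apply(p-[f['x'],f['y'],0]);print('deck',((g-[-.145,0,.06])@[-.257,0,.966]).round(4))
E
```

```text
[-0.1528  0.0876  0.0647] above deck 0.0066
[-0.1528  0.0994  0.0646] above deck 0.0064
[-0.1532  0.1097  0.0658] above deck 0.0077
[-0.1541  0.1165  0.0681] above deck 0.0102
deck 0.0015
```

send_rows --rows '[[0,[0,0,1.2],0],[0,[0,0,1],0],[0,[0,0,0.2],0],[0,[-0.04,0,0.15],0],[0,[-0.04,0,0.15],0],[0,[-0.04,0,0.15],0],[0,[0,0,0],0]]'

```text
t: 13.55
tool_pos: [0.5338, -0.0828, 0.0675]
tool_rot: [-0.216, 3.134, 0.0]
contact_force: [0.1, 0.4, -0.9]
opening: 0.0001
grip_force: 0.0
```

The right half of the rocker lies flat at 5 mm above the deck, so it is fully on. Pressing the bread key.

send_rows --rows '[[0,[-0.03,0,0.12],0],[0,[-0.03,0,0.12],0],[0,[-0.03,0,0.12],0],[0,[-0.03,0,0.12],0],[0,[0,0,0],0]]'

```text
t: 14.18
tool_pos: [0.5351, -0.0826, 0.063]
tool_rot: [-0.216, 3.134, -0.0]
contact_force: [-0.5, -0.3, 3.6]
opening: 0.0001
grip_force: 1.8
```

send_rows --rows '[[0,[-0.02,0,0.1],0],[0,[-0.02,0,0.1],0],[0,[-0.02,0,0.1],0],[0,[0,0,0],0]]'

```text
t: 14.68
tool_pos: [0.5356, -0.0826, 0.0617]
tool_rot: [0.216, -3.133, 0.0]
contact_force: [-7.8, 0.7, 15.6]
opening: 0.0
grip_force: 8.2
```

send_rows --rows '[[0,[0,0,0],0],[0,[0,0,-1],0],[0,[0,0,-1.5],0],[0,[0,0,-1],0],[0,[0.1,-3.2,0],0],[0,[0.1,-3.5,0],0],[0,[0.1,-3.2,0],0],[0,[0,0,0],0],[0,[0,0,0],0]]'

```text
t: 15.8
tool_pos: [0.546, -0.1805, 0.0946]
tool_rot: [0.216, -3.134, -0.001]
contact_force: [1.4, -0.0, 0.4]
opening: -0.0001
grip_force: 0.0
```

```bash
python3 - <<'E'
from h import *
o=ctrl.get_obs();f=json.load(open('f.json'))
print(R.from_euler('z',-f['a']).apply(o['tool_pos']-[f['x'],f['y'],0]).round(4))
d=snap('wrist','w4')
cv2.imwrite('pics/c4.png',cv2.resize(d['frame'][120:300,180:520,::-1],(780,413),interpolation=2))
E
```

```text
[-0.1526 -0.109   0.0946]
```

View pics/c4.png

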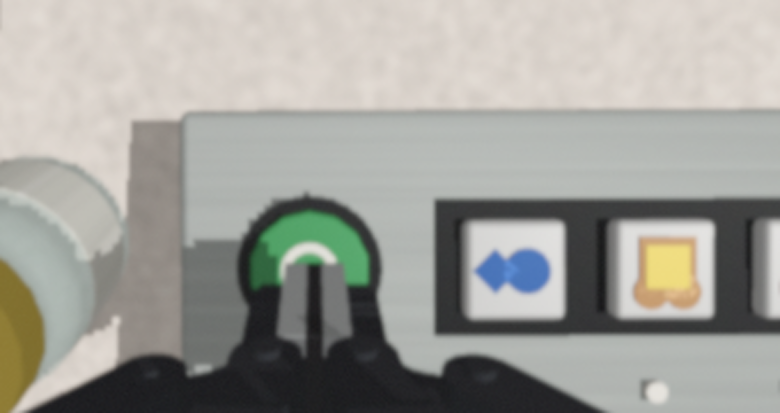

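The tip is centred over the green start key at (312,270), and the jar at the left is well clear. Pressing start.

send_rows --rows '[[0,[0,0,1.2],0],[0,[0,0,1],0],[0,[0,0,0.2],0],[0,[-0.04,0,0.15],0],[0,[-0.04,0,0.15],0],[0,[-0.03,0,0.12],0],[0,[-0.03,0,0.12],0],[0,[-0.03,0,0.12],0],[0,[-0.03,0,0.1],0],[0,[0,0,0],0]]'

```text
t: 17.1
tool_pos: [0.5483, -0.1808, 0.0634]
tool_rot: [-0.216, 3.134, -0.0]
contact_force: [-0.4, 0.2, 2.7]
opening: -0.0003
grip_force: 1.5
```

send_rows --rows '[[0,[-0.02,0,0.1],0],[0,[-0.02,0,0.1],0],[0,[-0.02,0,0.1],0],[0,[0,0,0],0]]'

```text
t: 17.6
tool_pos: [0.5489, -0.1808, 0.0618]
tool_rot: [0.216, -3.134, 0.0]
contact_force: [-5.3, 0.9, 11.5]
opening: -0.0002
grip_force: 6.3
```

send_rows --rows '[[0,[0,0,0.1],0],[0,[0,0,0],0],[0,[0,0,-1],0],[0,[0,0,-2],0],[0,[0,0,-3],0],[0,[0,0,-4],0],[0,[3,0,-4],0],[0,[3,0,-2],0],[0,[0,0,0],0],[0,[0,0,0],0]]'

```text
t: 18.85
tool_pos: [0.4893, -0.1886, 0.219]
tool_rot: [-0.216, 3.134, 0.0]
contact_force: [-0.6, -0.3, 0.0]
opening: -0.0002
grip_force: 0.0
```

```bash
python3 - <<'E'
from h import *
d=snap('wrist','w5'); s=snap('side','s5')
cv2.imwrite('pics/c5.png',np.hstack([cv2.resize(d['frame'][:,:,::-1],(448,280)),cv2.resize(s['frame'][140:270,285:420,::-1],(291,280),interpolation=2)]))
E
```

```text
(no output)
```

View pics/c5.png

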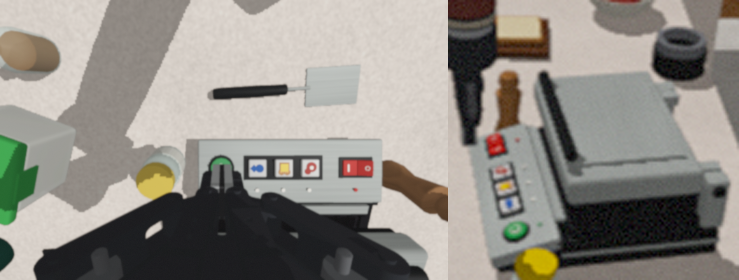

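The lid is down, the rocker is on and the bystanders are in place, with the robot clear of everything. Handing in.

```bash
python3 -c "
from station import ctrl;print(ctrl.finish_job())"
```

```text
the job is handed in; nothing more can be done
None
```

The job is handed in at about 19 s of the 58 s allowed: the lid was pushed down gently, then the rocker switched on, then the bread and start keys each pressed to their stops, and nothing else appears to have moved in the last pictures.

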